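Lay out the basting station on the porch counter

ROBOT

A 6-joint arm with a two-finger parallel gripper is mounted at the origin on the work surface. World frame = base frame: x ahead of the robot, y to its left, z up, the work surface at z = 0. Lengths are in mm, angles in rad, forces in N, time in s.
With the tool pointing down it reaches from about 350 to 775 mm from the base axis. Payload 7.3 kg.
Tool frame: the origin (TCP) lies at the very end of the fingers, on their centre line; the grasp point (between the pads) lies 19 mm behind it; z points along the fingers, y is the line along which they close (so a half turn about z gives the same grasp; the last joint's range is limited). The gripper opens to 92 mm and grips with 3 to 60 N. Pads are 19 mm wide; open, the fingers measure 130 mm over their backs; the gripper's body (75 mm by 190 mm) begins 47 mm behind the grasp point.
Start: joints at [-1.327, 0.342, 1.524, -0, 1.275, -0.146], TCP at [199.525, -485.628, 226.741] pointing down, gripper open.
Joint ranges: [-2.53, 2.53], [-0.77, 2.02], [0.04, 2.7], [-1, 4.14], [0.28, 2.66], [-3.11, 3.11]. Speed limits (rad/s): [2.57, 2.57, 3.14, 3.14, 3.14, 3.14].

INTERFACE

Orientations are given as [roll, pitch, yaw] about the fixed x, y, z axes, in that order (R = Rz(yaw) Ry(pitch) Rx(roll)).
In Python, from plant import bot gives the robot as it stands.
- The arm moves only by the tool jog_arm, never from a script. Its argument "targets" is a list of rows, each an object with "xyz": the shift along the tool's x, y, z as a fraction of full scale, a list of three; "spin": the turn about the tool's z as a fraction of full scale. In form: [{"xyz": [x, y, z], "spin": spin}, ...]. A call has exactly 10 rows; each row shifts and turns the commanded pose from where the row before left it, along the tool's axes as they then stand; what a row does not reach is not made up. Full scale, the value 1, is 80 mm for a shift and 0.1 rad for a turn. A row lasts 1/8 s, in which the tool goes at most 62.5 mm and 10.7 degrees, less where a joint would pass 70% of its speed; a pose out of reach is approached as far as the arm can. A call with a number of a shift or a turn outside -1 to 1 is refused whole. A call with a gripper value outside its range is refused whole. "gripper" is the opening in per cent of the stroke, from 0 (shut) to 100 (fully open), set as the call begins (left out, the last holds). The fingers move at their own pace and stop on an object; the grip force is fixed at half the most. Time passes only in rows, so rows that do not move let the fingers close, or fill a call up. It gives the time, the measured TCP pose, the force, the opening and the grip force at its end, in the units of the state.
- bot.get_obs(): the state, without advancing time (a new reading comes with each control period).
- bot.capture(name): name is "scene" or "top"; returns the picture (384x512x3 uint8, blue, green, red); there is no depth.
- bot.get_calibration(name): a dict with "vfov" (degrees; the focal length in pixels is half the picture's height over the tangent of half this angle, whatever the lens; pixels are square), "cx", "cy" (the principal point, pixels), "k1" (the pictures are not rectified: a ray, as slopes to the right and down, at radius r is drawn at 1 + k1 r^2 times it, then the intrinsics apply), "eye" and "rotation" of the camera in the world. Camera axes: x right, y down, z forward; pixel columns grow to the right and rows downward; lengths in mm; the calibration is good to about 2 mm. A picture is of the moment at which its call begins. get_calibration takes no time and is no camera call.
- bot.close_job(): hands the job in; it is judged then, once.
The state is a dict: "time": time; "joint_positions": joint angles; "dq": joint speeds; "tau": joint torques, N m; "tool_pos": TCP position; "tcp_rot": TCP orientation; "contact_force": force on the tool from outside, world axes, zero at the start; "moment": the same for the moment, N m; "grip_width": finger opening in mm; "finger_force": force on a finger pad.
Only numpy, scipy, OpenCV 4.12 (cv2) and the standard library are available. Lean on these libraries where they do the work, as an engineer would, in place of code of your own. Each camera call takes 0.05 s, during which the arm holds its last target. There are 200 camera calls.

TASK

Lay out the basting station: stand the red mug in the middle of the cork coaster and put the wooden lid on top of it, and stand the metal shaker exactly midway between the mug and the amber jar, in line with the two. Lay the brush and the tongs side by side across the foil pan, square to its long sides, each centred across it and resting on both long rims: the brush over the middle of the left half (your left, standing at the robot and facing the counter) and the tongs over the middle of the right half. Leave the jar, the green bottle and the white bowl where they stand.

Things in the scene. Friction and masses are not known exactly. Their poses are not given: they have to be found in the camera images.
- mug: Red enamel mug, loose, open at the top: 66 mm across, 75 mm tall, wall 3 mm (0.16 kg). Origin at the centre of its underside, z up; its handle sticks out along its own +y to 69 mm from the axis, so take it across the body along its own x.
- lid: Round dark-wood lid, loose: disc 74 mm across; in mid-top a pale knob 20 mm across, 22 mm tall; below, a plug 52 mm across, 6 mm deep, that drops into the mug's 60 mm mouth. Origin at the centre of the plug's underside: disc from 6 to 14 mm, knob from 14 to 36 mm above it. Seated, the disc rests on the rim and the origin is 69 mm above the mug's origin.
- shaker: Round bare-metal shaker, loose, with a dark band and a holed domed top: 42 mm across, 80 mm tall (0.14 kg). Origin at the centre of its underside, z up.
- brush: Basting brush, loose, lying flat: 190 mm long along its own x, 12 mm thick. Black handle 15 mm wide from x = -95 to +36 mm, then a ferrule 26 mm wide and a blue silicone head 36 mm wide from +52 to +95 mm. Origin at the middle of its length on its underside, z up; it balances within 15 mm of the origin.
- tongs: Closed chrome tongs, loose, lying flat, rigid: about 200 mm long along their own x, 12 mm tall, two arms in a narrow V, 20 mm over the outsides near the round hinge end (-x), 28 mm at the middle, 41 mm at the green-tipped jaws (+x). Origin at the middle of the length on the underside, z up; they balance within 10 mm of it.
- coaster: Round cork coaster fixed to the counter: 94 mm across, 5 mm thick. Origin at the centre of its underside. The jar's centre always starts 210 mm from the coaster's centre, along the coaster's own +x or -x.
- jar: Squat amber glass jar with a yellow cap, a heavy loose landmark that must stay where it is: 62 mm across, 85 mm tall. Origin at the centre of its underside.
- pan: Shallow oblong foil pan, empty, stiff, fixed: about 196 mm along its own y (its length), 116 mm along its own x, rim flanges 9 mm wide, their tops 42 mm above the counter. Origin at the centre of its underside. Its +y end points to the robot's left (within 15 degrees): the left half is the +y half; the middle of a half is 45 mm from the pan's centre along y.
- bottle: Tall green glass bottle, loose bystander: 60 mm across, 190 mm tall. Origin at the centre of its underside.
- bowl: Small white bowl, loose bystander: 90 mm across, 40 mm tall. Origin at the centre of its underside.
Things that resemble listed ones, but are neither listed nor needed, are in the scene too. Leave any purple look-alike of the brush alone. Of the things that look like the lid, take the one that is nearest to the robot's base at the start.

How it is judged (in metres and radians):
At the end, for the whole second after the job is handed in: Mug upright on the coaster (12 mm); lid seated level on the mug (8 mm); shaker upright, within 15 mm of the coaster-jar line and under 120 mm from each; brush and tongs flat on both long rims, square within 0.2 rad, within 18 mm of their half's middle each way; all released, at rest (horizontal distance between mug and coaster below 0.012 m and height (world z) of mug between 0.003 and 0.008 m and angle between each of mug, lid, shaker, brush, tongs's own z axis and vertical below 0.1 rad and horizontal distance between lid and mug below 0.008 m and z of lid in the frame of mug between 0.064 and 0.073 m and horizontal distance between shaker and coaster below 0.12 m and horizontal distance between shaker and jar below 0.12 m and y of shaker in the frame of coaster between -0.015 and 0.015 m and height (world z) of shaker below 0.004 m and y of brush in the frame of pan between 0.027 and 0.063 m and x of brush in the frame of pan between -0.018 and 0.018 m and z of brush in the frame of pan between 0.038 and 0.047 m and angle between the x axis of each of brush, tongs and the x axis of pan, either way round below 0.2 rad and y of tongs in the frame of pan between -0.063 and -0.027 m and x of tongs in the frame of pan between -0.018 and 0.018 m and z of tongs in the frame of pan between 0.038 and 0.047 m and linear speed of each of mug, lid, shaker, brush, tongs below 0.02 m/s); the robot touches nothing.
It fails at once if the jar is pushed or lifted more than 15 mm from its place (distance of jar from where it was at the start of the episode above 0.015 m).
It fails at once if the bottle is pushed or lifted more than 15 mm from its place (distance of bottle from where it was at the start of the episode above 0.015 m).
It fails at once if the bowl is pushed or lifted more than 15 mm from its place (distance of bowl from where it was at the start of the episode above 0.015 m).
It also fails if it takes over 128 s, if anything falls off the work surface, if the arm or the gripper's body presses on something with over 40 N, if the wrist force passes 120 N, or if a joint passes its speed limit or range.

## Working session

There is one attempt and no reset: what is moved stays moved. The work goes in short steps, Python scripts to look and compute and a tool call to move; the robot and the scene stay as the last step left them, time stands still between calls to the robot, and variables do not carry over. Pictures are saved under pics/ and viewed, at most 14 in all, crops included, and the job is handed in when it is done.

Besides the shell and the picture viewer there is one more tool, called after "Call:" as name(argument=value, ...), one argument or row to a line, values as JSON. jog_arm: Moves the arm, as the interface text tells. Shift numbers are shares of 80 mm and turn numbers shares of 0.1 rad, none past 1 either way. Its arguments: {"type":"object","properties":{"targets":{"type":"array","items":{"type":"object","properties":{"xyz":{"type":"array","items":{"type":"number"}},"spin":{"type":"number"}}}},"gripper":{"type":"number"}},"required":["targets"]}

```bash
mkdir -p pics; ls
python3 - <<'E'
from plant import bot
import cv2
for n in("scene","top"):
    cv2.imwrite(f"pics/{n}0.png",bot.capture(n)); print(n,bot.get_calibration(n))
print(bot.get_obs())
E
```

```text
pics
scene {'vfov': 45.19431826676565, 'cx': 255.05224804811922, 'cy': 194.36148755362854, 'k1': -0.08429305438843564, 'eye': array([1103.51890814, -942.27343582, 1208.0746097 ]), 'rotation': array([-2.41595638,  0.010398  ,  0.58946475])}
top {'vfov': 48.475545989488616, 'cx': 259.534684021747, 'cy': 196.01016877758457, 'k1': -0.08487375237989538, 'eye': array([ 321.55639487,  -64.1555242 , 1602.9859604 ]), 'rotation': array([-3.00804503e+00,  2.04427660e-03, -1.55741713e+00])}
{'time': 0.1, 'joint_positions': array([-1.32697400e+00,  3.42637522e-01,  1.52490685e+00,  5.63883410e-06,
        1.27540619e+00, -1.45990863e-01]), 'dq': array([-2.04942966e-04, -1.90690444e-03, -1.28772419e-03, -4.61631123e-05,
        2.68033942e-04, -1.21506219e-03]), 'tau': array([ 2.40356443e-03, -4.32001519e+01, -2.44694656e+01,  7.19560822e-02,
        5.26343076e-02, -3.96990549e-05]), 'tool_pos': array([ 199.44739692, -485.25210993,  226.12763013]), 'tcp_rot': array([-3.14024997e+00, -2.02874503e-04,  3.89811414e-01]), 'contact_force': array([0.09077459, 0.98921211, 0.0752982 ]), 'moment': array([ 0.00021375, -0.00547937,  0.03265599]), 'finger_force': 0.0, 'grip_width': 91.82401873507091}
```

View pics/top0.png

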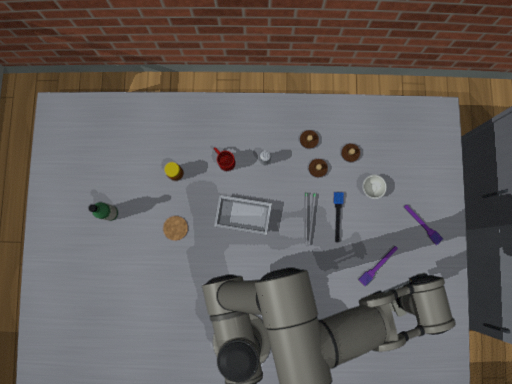

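View pics/scene0.png

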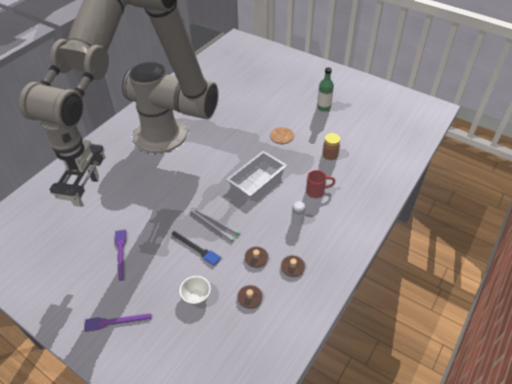

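```bash
cat > h.py <<'E'
from plant import bot
import numpy as np, cv2
from scipy.spatial.transform import Rotation as Ro
C={n:bot.get_calibration(n) for n in("scene","top")}
def par(n):
    c=C[n]; f=192/np.tan(np.radians(c["vfov"]/2))
    return np.array([[f,0,c["cx"]],[0,f,c["cy"]],[0,0,1]]),np.array([c["k1"],0,0,0,0]),Ro.from_euler("xyz",c["rotation"]).as_matrix(),np.array(c["eye"])
def ray(n,uv):
    K,d,R,e=par(n); s=cv2.undistortPoints(np.array(uv,float).reshape(-1,1,2),K,d).reshape(-1,2)
    return e,np.c_[s,np.ones(len(s))]@R.T
def on(n,uv,z):
    e,v=ray(n,uv); return (e+v*((z-e[2])/v[:,2])[:,None])[:,:2]
def pix(n,P):
    K,d,R,e=par(n); q=(np.array(P,float).reshape(-1,3)-e)@R
    return cv2.projectPoints(q,np.zeros(3),np.zeros(3),K,d)[0].reshape(-1,2)
def mask(im,lo,hi):
    return cv2.inRange(cv2.cvtColor(im,cv2.COLOR_BGR2HSV),np.array(lo),np.array(hi))
def blobs(m,amin=8):
    n,l,s,c=cv2.connectedComponentsWithStats(m); return [(c[i].round(2),s[i].tolist(),l==i) for i in range(1,n) if s[i,4]>=amin]
E
python3 - <<'E'
from h import *
for n,(x0,y0,x1,y1),k in(("top",(155,125,395,260),3.3),("scene",(160,110,360,312),2.9)):
    im=cv2.imread(f"pics/{n}0.png")[y0:y1,x0:x1]
    cv2.imwrite(f"pics/{n}0c.png",cv2.resize(im,None,fx=k,fy=k,interpolation=cv2.INTER_CUBIC))
R=dict(red1=((0,150,60),(6,255,255)),red2=((172,150,60),(180,255,255)),yellow=((24,150,120),(34,255,255)),blue=((100,150,60),(118,255,255)),black=((0,0,0),(180,90,60)),cork=((8,80,120),(20,255,255)),brown=((0,70,20),(20,255,110)),green=((50,90,30),(85,255,255)))
for n,z0 in(("top",0),("scene",0)):
    im=cv2.imread(f"pics/{n}0.png"); cv2
    for k,(a,b) in R.items():
        for c,s,_ in blobs(mask(im,a,b)):
            if 90<c[1]<320 and 60<c[0]<440: print(n,k,c,s,on(n,c,z0).round()[0])
print(pix("top",[[0,0,0]]))
E
```

```text
top red1 [217.1  151.75] [214, 148, 6, 10, 20] [707. 108.]
top red1 [226.18 160.8 ] [218, 151, 17, 20, 190] [672.  72.]
top yellow [171.49 169.1 ] [165, 162, 14, 15, 164] [637. 282.]
top blue [338.08 197.79] [334, 192, 10, 12, 101] [ 534. -357.]
top black [ 92.07 207.81] [89, 205, 7, 7, 42] [483. 583.]
top black [337.41 222.  ] [335, 204, 7, 38, 155] [ 442. -353.]
top black [115.68 212.41] [113, 206, 5, 14, 22] [467. 490.]
top black [344.97 302.44] [205, 267, 238, 101, 2623] [ 144. -379.]
top black [257.39 302.  ] [256, 293, 5, 18, 33] [142. -55.]
top black [213.  315.5] [210, 315, 7, 2, 8] [ 91. 107.]
top cork [309.35 137.53] [307, 136, 5, 4, 17] [ 768. -248.]
top cork [351.5 151. ] [349, 149, 6, 5, 22] [ 717. -411.]
top cork [318.27 166.5 ] [316, 164, 5, 6, 22] [ 654. -282.]
top cork [174.79 227.89] [164, 216, 23, 24, 438] [411. 260.]
top brown [323.67  92.6 ] [318, 91, 11, 3, 15] [ 952. -306.]
top brown [394.43  92.19] [391, 90, 7, 5, 21] [ 960. -589.]
top brown [431.74  93.18] [428, 91, 9, 5, 38] [ 961. -741.]
top brown [439.8   93.67] [438, 92, 5, 4, 15] [ 959. -774.]
top brown 
[... 1597 characters left out ...]
45, 15, 14, 142] [619. 276.]
scene brown [397.58 243.63] [387, 238, 21, 12, 38] [998.  17.]
scene brown [249.08 255.57] [246, 248, 9, 16, 72] [ 624. -282.]
scene brown [261.04 258.01] [254, 248, 13, 18, 108] [ 661. -269.]
scene brown [431.29 252.88] [429, 250, 5, 7, 24] [1103.   42.]
scene brown [401.49 277.88] [363, 255, 90, 45, 1161] [1057.  -96.]
scene brown [286.17 265.11] [282, 257, 10, 18, 75] [ 740. -248.]
scene brown [298.51 266.42] [292, 257, 12, 18, 89] [ 774. -232.]
scene brown [431.  259.5] [429, 258, 5, 4, 12] [1111.   17.]
scene brown [432.75 275.12] [430, 273, 7, 5, 8] [1135.  -35.]
scene brown [249.84 297.  ] [239, 287, 22, 20, 214] [ 708. -401.]
[[241.74070727 341.05764385]]
```

View pics/top0c.png

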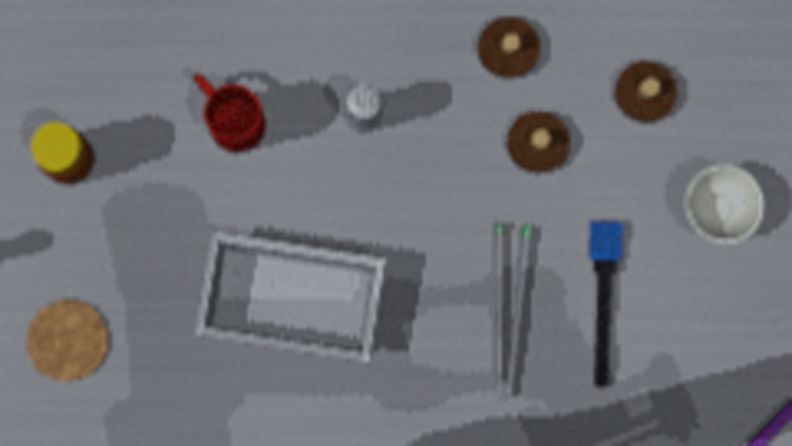

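View pics/scene0c.png

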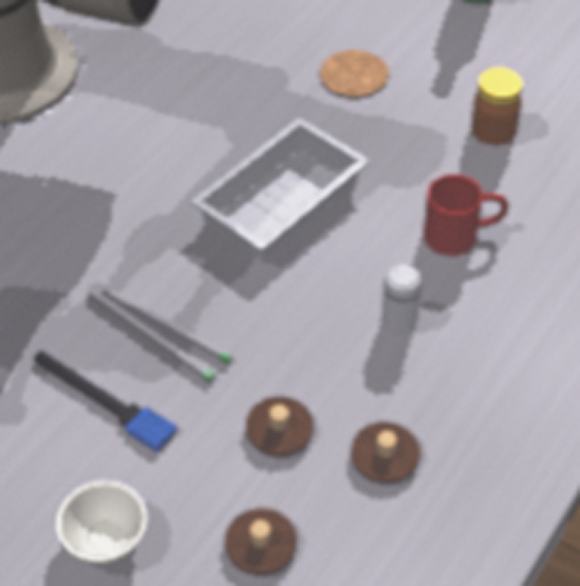

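Run:
```python
from h import *
T=lambda *p:[((a+.5)/3.3-.5+155,(b+.5)/3.3-.5+125) for a,b in p]
S=lambda *p:[((a+.5)/2.9-.5+160,(b+.5)/2.9-.5+110) for a,b in p]
im=cv2.imread("pics/top0.png"); sc=cv2.imread("pics/scene0.png")
print("coaster",on("top",[174.79,227.89],5),on("scene",[281.7,134.93],5))
print("jar",on("top",[171.49,169.1],85))
y=[b for b in blobs(mask(sc,(22,120,120),(34,255,255))) if b[0][0]<360]; print([ (b[0],b[1][4],on("scene",b[0],85)) for b in y])
print("mug",on("top",T((234,111)),75),on("scene",S((455,196)),75), "handle tip top",on("top",T((199,76)),40),on("scene",S((504,208)),40))
print("shaker",on("top",T((363,99)),78),on("scene",S((403,279)),78))
for z,l in((14,[317.73,167.65]),(36,[318.27,166.5])): print("lid",on("top",l,z))
print("lid knob scene",on("scene",S((279,412)),36),on("scene",S((280,426)),14))
print("brush top head",on("top",T((590,222),(622,222)),12).mean(0),"end",on("top",T((602,385)),12),"scene end",on("scene",S((38,357)),12),on("scene",S((176,428),(155,449)),12).mean(0))
print("tongs tip",on("top",T((499,222),(528,223)),12).mean(0),"hinge",on("top",T((508,395)),8),"scene",on("scene",S((231,358),(211,379)),12).mean(0),on("scene",S((92,296)),12))
p=on("top",T((217,233),(386,260),(368,360),(198,335)),42); q=on("scene",S((299,121),(194,201),(262,249),(367,159)),42)
for p in(p,q): print("pan",p.round(1).tolist(),p.mean(0),[np.linalg.norm(p[i]-p[i-1]).round(1) for i in range(4)])
```

```text
coaster [[411.10295104 258.89282753]] [[413.59798689 255.71308902]]
jar [[620.01542275 263.30621899]]
[(array([330.83, 141.41]), 64, array([[627.12801145, 243.6157636 ]]))]
mug [[664.57655366  68.03834308]] [[666.431673    65.72388934]] handle tip top [[712.78732303 112.07317098]] [[711.62212797 111.62802568]]
shaker [[679.27774637 -74.97327363]] [[680.57678872 -79.92173536]]
lid [[ 646.58784426 -277.70582331]]
lid [[ 646.51041843 -276.80724633]]
lid knob scene [[ 648.0579335  -278.60863228]] [[ 650.40790997 -280.56633997]]
brush top head [ 554.71500762 -355.39658118] end [[ 368.8077046  -349.03819669]] scene end [[ 372.62794368 -352.07679816]] [ 556.91420015 -359.66892264]
tongs tip [ 552.72083429 -249.18151344] hinge [[ 356.54314543 -243.14284858]] scene [ 552.91823083 -251.9238557 ] [[ 367.5727846  -249.64860039]]
pan [[532.1, 86.5], [504.2, -103.1], [392.5, -84.2], [417.6, 104.8]] [461.59197653   1.00650894] [np.float64(116.0), np.float64(191.6), np.float64(113.3), np.float64(190.7)]
pan [[424.5, 102.4], [395.4, -84.0], [507.1, -102.8], [532.3, 91.1]] [464.83041891   1.66929357] [np.float64(108.4), np.float64(188.7), np.float64(113.2), np.float64(195.5)]
```

Top view: mug at (226,160) with its handle up-left, coaster (175,228), jar cap (171,169), shaker dome (265,155), pan (244,214), tongs (311,218), brush (338,216). The nearest lid is at (318,168). Points from the two views agree to about 3 mm, and the sizes fit what was given.

Create go.py:
```python
# usage: go.py x y z [yaw]: remaining shift in tool axes (units) and spin
import sys; from h import *
o=bot.get_obs(); a=list(map(float,sys.argv[1:])); p=np.array(o["tool_pos"]); R=Ro.from_euler("xyz",o["tcp_rot"]).as_matrix()
y=o["tcp_rot"][2]; t=a[3] if len(a)>3 else y
Rt=Ro.from_euler("xyz",[np.pi,0,t]).as_matrix(); d=np.array(a[:3])-p
print("t",round(o["time"],2),"pos",p.round(1),"rpy",np.round(o["tcp_rot"],3),"spin",round(-(t-y)/.1,2),"xyz now",(R.T@d/80).round(3),"xyz after spin",(Rt.T@d/80).round(3),"w",round(o["grip_width"],1),"F",o["contact_force"].round(1),round(o["finger_force"],1))
```

```text
(no output)
```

Call:
jog_arm(
  targets=[
    {"xyz":[0,0,0],"spin":0.86},
    {"xyz":[0,0,0],"spin":0.86},
    {"xyz":[0,0,0],"spin":0.86},
    {"xyz":[0,0,0],"spin":0.86},
    {"xyz":[0,0,0],"spin":0.86},
    {"xyz":[0.55,-0.3,0],"spin":0},
    {"xyz":[0.55,-0.3,0],"spin":0},
    {"xyz":[0.55,-0.3,0],"spin":0},
    {"xyz":[0.55,-0.3,0],"spin":0},
    {"xyz":[0.55,-0.3,0.2],"spin":0},
  ],
  gripper=55,
)

```text
time: 1.35
tool_pos: [425.9, -374.1, 211.3]
tcp_rot: [3.14, -0.002, -0.04]
contact_force: [0.3, -0.2, -0.3]
grip_width: 50.7
finger_force: 0.0
```

```bash
python3 go.py 463 -354 2 -0.037
```

```text
t 1.35 pos [ 425.9 -374.1  211.3] rpy [ 3.14e+00 -2.00e-03 -4.00e-02] spin -0.03 xyz now [ 0.449 -0.275  2.617] xyz after spin [ 0.454 -0.269  2.617] w 50.7 F [ 0.3 -0.2 -0.3] 0.0
```

Call:
jog_arm(
  targets=[
    {"xyz":[0.225,-0.135,0.3],"spin":0},
    {"xyz":[0.225,-0.135,0.5],"spin":0},
    {"xyz":[0,0,0.5],"spin":0},
    {"xyz":[0,0,0.5],"spin":0},
    {"xyz":[0,0,0.4],"spin":0},
    {"xyz":[0,0,0.2],"spin":0},
    {"xyz":[0,0,0.1],"spin":0},
    {"xyz":[0,0,0.08],"spin":0},
    {"xyz":[0,0,0],"spin":0},
    {"xyz":[0,0,0],"spin":0},
  ],
)

```text
time: 2.6
tool_pos: [461.4, -354.8, 5.1]
tcp_rot: [3.141, -0.001, -0.04]
contact_force: [0.4, 0.0, 0.3]
grip_width: 50.6
finger_force: 0.0
```

```bash
python3 go.py 463 -354 3 -0.037
python3 - <<'E'
from h import *
im=bot.capture("scene"); cv2.imwrite("pics/s1.png",cv2.resize(im[150:330,140:340],None,fx=2.9,fy=2.9,interpolation=cv2.INTER_CUBIC))
E
```

```text
t 2.6 pos [ 461.4 -354.8    5.1] rpy [ 3.141e+00 -1.000e-03 -4.000e-02] spin -0.03 xyz now [ 0.02  -0.011  0.027] xyz after spin [ 0.02  -0.011  0.027] w 50.6 F [0.4 0.  0.3] 0.0
```

View pics/s1.png

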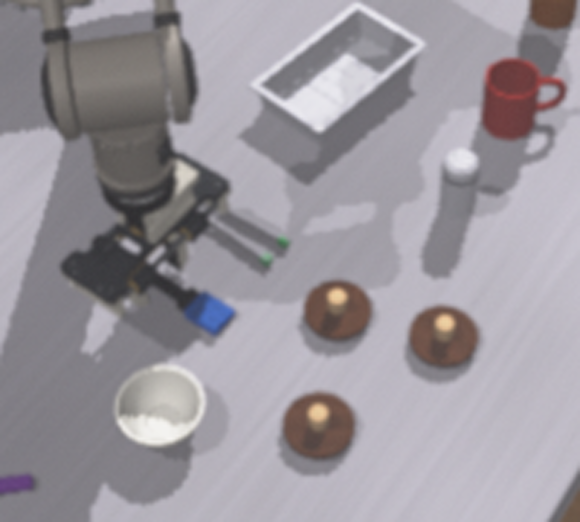

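The fingers straddle the handle near the brush's middle; the blue head is at crop (210,313). I'll lower the last 2 mm, close and lift.

Call:
jog_arm(
  targets=[
    {"xyz":[0.02,0,0.03],"spin":0},
    {"xyz":[0,0,0],"spin":0},
    {"xyz":[0,0,0],"spin":0},
    {"xyz":[0,0,0],"spin":0},
    {"xyz":[0,0,0],"spin":0},
    {"xyz":[0,0,0],"spin":0},
    {"xyz":[0,0,0],"spin":0},
    {"xyz":[0,0,0],"spin":0},
    {"xyz":[0,0,0],"spin":0},
    {"xyz":[0,0,-0.1],"spin":0},
  ],
  gripper=0,
)

```text
time: 3.9
tool_pos: [462.2, -354.2, 9.6]
tcp_rot: [-3.141, 0.001, -0.04]
contact_force: [0.1, 0.8, -0.5]
grip_width: 14.4
finger_force: 30.0
```

```bash
python3 go.py 469.4 45.9 110 -0.14
```

```text
t 3.9 pos [ 462.2 -354.2    9.6] rpy [-3.141e+00  1.000e-03 -4.000e-02] spin 1.0 xyz now [-0.113 -5.002 -1.251] xyz after spin [-0.609 -4.965 -1.255] w 14.4 F [ 0.1  0.8 -0.5] 30.0
```

Call:
jog_arm(
  targets=[
    {"xyz":[0,0,-0.3],"spin":0},
    {"xyz":[0,0,-0.5],"spin":0.5},
    {"xyz":[0,0,-0.45],"spin":0.5},
    {"xyz":[-0.06,-0.3,0],"spin":0},
    {"xyz":[-0.06,-0.5,0],"spin":0},
    {"xyz":[-0.06,-0.6,0],"spin":0},
    {"xyz":[-0.06,-0.6,0],"spin":0},
    {"xyz":[-0.06,-0.6,0],"spin":0},
    {"xyz":[-0.06,-0.6,0],"spin":0},
    {"xyz":[-0.06,-0.6,0],"spin":0},
  ],
)

```text
time: 5.15
tool_pos: [472.0, -47.4, 110.6]
tcp_rot: [3.141, -0.001, -0.14]
contact_force: [0.3, -0.7, -1.0]
grip_width: 14.5
finger_force: 30.0
```

Call:
jog_arm(
  targets=[
    {"xyz":[-0.06,-0.5,0],"spin":0},
    {"xyz":[-0.06,-0.4,0],"spin":0},
    {"xyz":[-0.06,-0.2,0],"spin":0},
    {"xyz":[0,0,0],"spin":0},
    {"xyz":[0,0,0],"spin":0},
    {"xyz":[0,0,0],"spin":0},
    {"xyz":[0,0,0],"spin":0},
    {"xyz":[0,0,0],"spin":0},
    {"xyz":[0,0,0],"spin":0},
    {"xyz":[0,0,0],"spin":0},
  ],
)

```text
time: 6.4
tool_pos: [469.9, 40.3, 109.9]
tcp_rot: [3.142, -0.0, -0.14]
contact_force: [-0.4, 0.1, -0.7]
grip_width: 14.6
finger_force: 30.0
```

```bash
python3 go.py 469.4 45.9 46 -0.14;  python3 - <<'E'
from h import *
im=bot.capture("scene"); cv2.imwrite("pics/s2.png",cv2.resize(im[80:280,170:370],None,fx=2.9,fy=2.9,interpolation=cv2.INTER_CUBIC))
E
```

```text
t 6.4 pos [469.9  40.3 109.9] rpy [ 3.142 -0.    -0.14 ] spin -0.0 xyz now [-0.016 -0.068  0.799] xyz after spin [-0.015 -0.068  0.799] w 14.6 F [-0.4  0.1 -0.7] 30.0
```

View pics/s2.png

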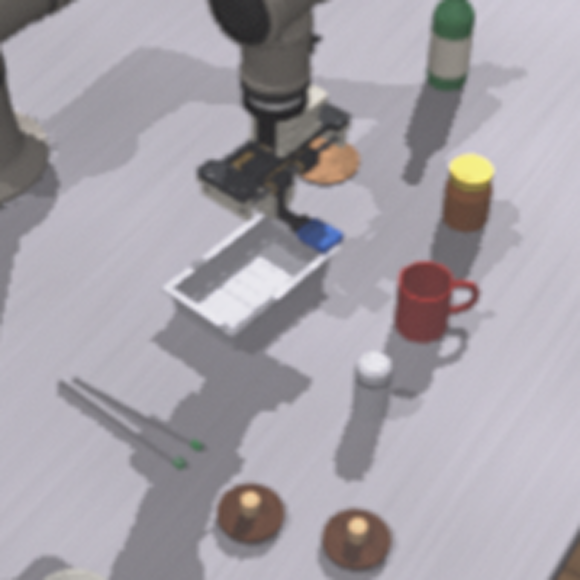

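The brush is held level over the left half of the pan. Now I'll lower it.

Call:
jog_arm(
  targets=[
    {"xyz":[0,-0.07,0.2],"spin":0},
    {"xyz":[0,0,0.2],"spin":0},
    {"xyz":[0,0,0.2],"spin":0},
    {"xyz":[0,0,0.12],"spin":0},
    {"xyz":[0,0,0.05],"spin":0},
    {"xyz":[0,0,0.03],"spin":0},
    {"xyz":[0,0,0],"spin":0},
    {"xyz":[0,0,0],"spin":0},
    {"xyz":[0,0,0],"spin":0},
    {"xyz":[0,0,0],"spin":0},
  ],
)

```text
time: 7.7
tool_pos: [470.7, 45.9, 46.0]
tcp_rot: [3.142, -0.0, -0.14]
contact_force: [0.2, -0.1, -0.9]
grip_width: 14.3
finger_force: 30.0
```

```bash
python3 go.py 469.4 45.9 46 -0.14
```

```text
t 7.7 pos [470.7  45.9  46. ] rpy [ 3.142 -0.    -0.14 ] spin -0.0 xyz now [-0.017  0.002  0.001] xyz after spin [-0.017  0.002  0.001] w 14.3 F [ 0.2 -0.1 -0.9] 30.0
```

Call:
jog_arm(
  targets=[
    {"xyz":[0,0,0.012],"spin":0},
    {"xyz":[0,0,0],"spin":0},
    {"xyz":[0,0,0],"spin":0},
    {"xyz":[0,0,0],"spin":0},
    {"xyz":[0,0,0],"spin":0},
    {"xyz":[0,0,-0.1],"spin":0},
    {"xyz":[0,0,-0.3],"spin":0},
    {"xyz":[0,0,-0.4],"spin":0},
    {"xyz":[0,0.3,-0.2],"spin":-0.6},
    {"xyz":[0,0.5,0],"spin":-0.6},
  ],
  gripper=65,
)

```text
time: 8.95
tool_pos: [465.0, -17.9, 127.0]
tcp_rot: [3.141, -0.004, -0.016]
contact_force: [0.5, -0.4, 0.3]
grip_width: 59.8
finger_force: 0.0
```

```bash
python3 go.py 453.5 -248.3 3 -0.02
```

```text
t 8.95 pos [465.  -17.9 127. ] rpy [ 3.141 -0.004 -0.016] spin 0.04 xyz now [-0.105  2.881  1.551] xyz after spin [-0.087  2.883  1.55 ] w 59.8 F [ 0.5 -0.4  0.3] 0.0
```

Call:
jog_arm(
  targets=[
    {"xyz":[-0.02,0.5,0],"spin":0},
    {"xyz":[-0.02,0.6,0],"spin":0},
    {"xyz":[-0.02,0.6,0],"spin":0},
    {"xyz":[-0.02,0.6,0],"spin":0},
    {"xyz":[0,0.4,0.3],"spin":0},
    {"xyz":[0,0.1,0.5],"spin":0},
    {"xyz":[0,0,0.4],"spin":0},
    {"xyz":[0,0,0.1],"spin":0},
    {"xyz":[0,0,0],"spin":0},
    {"xyz":[0,0,0],"spin":0},
  ],
)

```text
time: 10.2
tool_pos: [454.1, -242.0, 22.4]
tcp_rot: [3.14, -0.002, -0.02]
contact_force: [-0.3, 0.7, 0.5]
grip_width: 59.5
finger_force: 0.0
```

```bash
python3 go.py 453.5 -248.3 3 -0.02;  python3 - <<'E'
from h import *
for n,k in (("scene",2.9),("top",3.3)):
    im=bot.capture(n); cv2.imwrite(f"pics/{n}3f.png",im)
S=cv2.imread("pics/scene3f.png")[110:290,170:370]; T=cv2.imread("pics/top3f.png")[150:270,200:330]
cv2.imwrite("pics/s3.png",np.hstack([cv2.resize(S,(500,450),interpolation=3),cv2.resize(T,(300,277),interpolation=3).copy() if 0 else cv2.copyMakeBorder(cv2.resize(T,(300,277),interpolation=3),0,173,0,0,0)]))
E
```

```text
t 10.2 pos [ 454.1 -242.    22.4] rpy [ 3.14e+00 -2.00e-03 -2.00e-02] spin 0.0 xyz now [-0.006  0.079  0.243] xyz after spin [-0.006  0.079  0.242] w 59.5 F [-0.3  0.7  0.5] 0.0
```

View pics/s3.png

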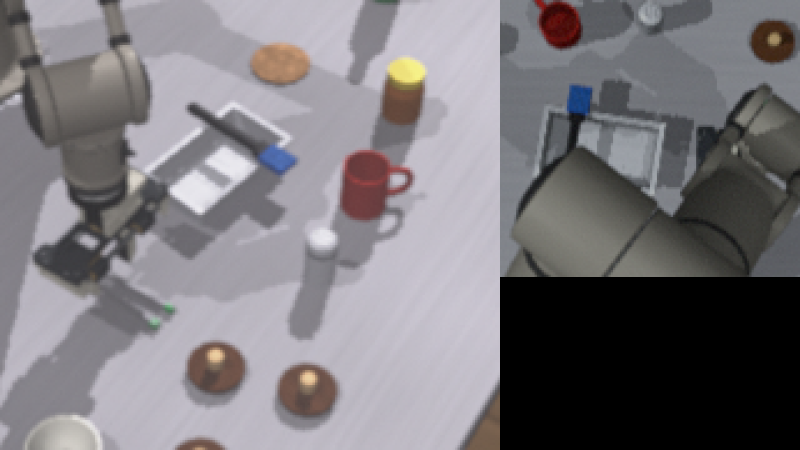

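The brush rests across the pan. Next I'll finish the descent over the tongs and grasp them.

Call:
jog_arm(
  targets=[
    {"xyz":[0,0.08,0],"spin":0},
    {"xyz":[0,0,0],"spin":0},
    {"xyz":[0,0,0.1],"spin":0},
    {"xyz":[0,0,0.09],"spin":0},
    {"xyz":[0,0,0.05],"spin":0},
    {"xyz":[0,0,0],"spin":0},
    {"xyz":[0,0,0],"spin":0},
    {"xyz":[0,0,0],"spin":0},
    {"xyz":[0,0,0],"spin":0},
    {"xyz":[0,0,0],"spin":0},
  ],
)

```text
time: 11.55
tool_pos: [453.1, -248.0, 1.9]
tcp_rot: [3.141, -0.0, -0.02]
contact_force: [-1.1, 0.3, 0.2]
grip_width: 59.5
finger_force: 0.0
```

Call:
jog_arm(
  targets=[
    {"xyz":[0,0,0],"spin":0},
    {"xyz":[0,0,0],"spin":0},
    {"xyz":[0,0,0],"spin":0},
    {"xyz":[0,0,0],"spin":0},
    {"xyz":[0,0,0],"spin":0},
    {"xyz":[0,0,0],"spin":0},
    {"xyz":[0,0,0],"spin":0},
    {"xyz":[0,0,0],"spin":0},
    {"xyz":[0,0,0],"spin":0},
    {"xyz":[0,0,-0.1],"spin":0},
  ],
  gripper=0,
)

```text
time: 12.8
tool_pos: [452.7, -247.9, 9.5]
tcp_rot: [-3.141, 0.001, -0.02]
contact_force: [0.2, 0.1, -1.0]
grip_width: 27.9
finger_force: 29.7
```

```bash
python3 go.py 456.8 -43.2 90 -0.14
```

```text
t 12.8 pos [ 452.7 -247.9    9.5] rpy [-3.141e+00  1.000e-03 -2.000e-02] spin 1.2 xyz now [-1.000e-03 -2.560e+00 -1.005e+00] xyz after spin [-0.307 -2.541 -1.006] w 27.9 F [ 0.2  0.1 -1. ] 29.7
```

Call:
jog_arm(
  targets=[
    {"xyz":[0,0,-0.3],"spin":0},
    {"xyz":[0,0,-0.4],"spin":0.6},
    {"xyz":[0,0,-0.3],"spin":0.6},
    {"xyz":[-0.05,-0.3,0],"spin":0},
    {"xyz":[-0.05,-0.5,0],"spin":0},
    {"xyz":[-0.05,-0.5,0],"spin":0},
    {"xyz":[-0.05,-0.5,0],"spin":0},
    {"xyz":[-0.05,-0.4,0],"spin":0},
    {"xyz":[-0.05,-0.25,0],"spin":0},
    {"xyz":[0,-0.09,0],"spin":0},
  ],
)

```text
time: 14.05
tool_pos: [457.7, -42.6, 90.2]
tcp_rot: [3.141, -0.001, -0.139]
contact_force: [0.2, 0.3, -0.5]
grip_width: 27.7
finger_force: 29.7
```

Call:
jog_arm(
  targets=[
    {"xyz":[0,0,0],"spin":0},
    {"xyz":[0,0,0],"spin":0},
    {"xyz":[0,0,0],"spin":0},
    {"xyz":[0,0,0.1],"spin":0},
    {"xyz":[0,0,0.2],"spin":0},
    {"xyz":[0,0,0.1],"spin":0},
    {"xyz":[0,0,0.05],"spin":0},
    {"xyz":[0,0,0],"spin":0},
    {"xyz":[0,0,0],"spin":0},
    {"xyz":[0,0,0],"spin":0},
  ],
)

```text
time: 15.3
tool_pos: [457.9, -43.4, 54.1]
tcp_rot: [3.141, -0.001, -0.14]
contact_force: [-0.7, 0.5, -1.7]
grip_width: 27.8
finger_force: 29.7
```

```bash
python3 go.py 456.8 -43.2 44 -0.14
```

```text
t 15.3 pos [457.9 -43.4  54.1] rpy [ 3.141e+00 -1.000e-03 -1.400e-01] spin -0.0 xyz now [-0.014 -0.001  0.126] xyz after spin [-0.014 -0.001  0.126] w 27.8 F [-0.7  0.5 -1.7] 29.7
```

Call:
jog_arm(
  targets=[
    {"xyz":[0,0,0.06],"spin":0},
    {"xyz":[0,0,0.04],"spin":0},
    {"xyz":[0,0,0.02],"spin":0},
    {"xyz":[0,0,0],"spin":0},
    {"xyz":[0,0,0],"spin":0},
    {"xyz":[0,0,0],"spin":0},
    {"xyz":[0,0,0],"spin":0},
    {"xyz":[0,0,0],"spin":0},
    {"xyz":[0,0,0],"spin":0},
    {"xyz":[0,0,0],"spin":0},
  ],
)

```text
time: 16.55
tool_pos: [457.7, -43.4, 44.1]
tcp_rot: [3.142, -0.0, -0.14]
contact_force: [0.7, 0.1, -1.4]
grip_width: 27.8
finger_force: 29.7
```

Call:
jog_arm(
  targets=[
    {"xyz":[0,0,0],"spin":0},
    {"xyz":[0,0,0],"spin":0},
    {"xyz":[0,0,0],"spin":0},
    {"xyz":[0,0,0],"spin":0},
    {"xyz":[0,0,0],"spin":0},
    {"xyz":[0,0,-0.1],"spin":0},
    {"xyz":[0,0,-0.3],"spin":0},
    {"xyz":[0,0,-0.4],"spin":0},
    {"xyz":[0,0,-0.4],"spin":0},
    {"xyz":[0,0,-0.3],"spin":0},
  ],
  gripper=60,
)

```text
time: 17.8
tool_pos: [457.9, -43.5, 166.1]
tcp_rot: [3.141, -0.002, -0.14]
contact_force: [-0.1, 0.8, -0.2]
grip_width: 55.2
finger_force: 0.0
```

```bash
python3 go.py 665.5 66.9 130 0.767
```

```text
t 17.8 pos [457.9 -43.5 166.1] rpy [ 3.141e+00 -2.000e-03 -1.400e-01] spin -9.07 xyz now [ 2.376 -1.729  0.455] xyz after spin [2.826 0.808 0.452] w 55.2 F [-0.1  0.8 -0.2] 0.0
```

Call:
jog_arm(
  targets=[
    {"xyz":[0,0,0],"spin":-0.9},
    {"xyz":[0,0,0],"spin":-0.9},
    {"xyz":[0,0,0],"spin":-0.9},
    {"xyz":[0,0,0],"spin":-0.9},
    {"xyz":[0,0,0],"spin":-0.9},
    {"xyz":[0,0,0],"spin":-0.9},
    {"xyz":[0,0,0],"spin":-0.9},
    {"xyz":[0,0,0],"spin":-0.9},
    {"xyz":[0,0,0],"spin":-0.9},
    {"xyz":[0,0,0],"spin":-0.97},
  ],
  gripper=100,
)

```text
time: 19.05
tool_pos: [457.6, -43.4, 164.7]
tcp_rot: [3.141, -0.0, 0.77]
contact_force: [0.4, -0.5, -0.2]
grip_width: 92.2
finger_force: 0.0
```

Call:
jog_arm(
  targets=[
    {"xyz":[0.3,0.1,0],"spin":0},
    {"xyz":[0.4,0.12,0],"spin":0},
    {"xyz":[0.4,0.12,0.1],"spin":0},
    {"xyz":[0.4,0.12,0.15],"spin":0},
    {"xyz":[0.4,0.12,0.2],"spin":0},
    {"xyz":[0.4,0.12,0],"spin":0},
    {"xyz":[0.35,0.1,0],"spin":0},
    {"xyz":[0.18,0,0],"spin":0},
    {"xyz":[0,0,0],"spin":0},
    {"xyz":[0,0,0],"spin":0},
  ],
)

```text
time: 20.3
tool_pos: [664.6, 67.3, 128.3]
tcp_rot: [-3.141, 0.001, 0.767]
contact_force: [0.4, 0.5, 0.3]
grip_width: 91.6
finger_force: 0.0
```

```bash
python3 go.py 665.5 66.9 30 0.767;  python3 - <<'E'
from h import *
for n in ("scene","top"): cv2.imwrite(f"pics/{n}4f.png",bot.capture(n))
S=cv2.imread("pics/scene4f.png")[80:280,190:390]; T=cv2.imread("pics/top4f.png")[110:270,160:340]
a=cv2.resize(S,(420,420),interpolation=3);b=cv2.resize(T,(378,336),interpolation=3)
cv2.imwrite("pics/s4.png",np.hstack([a,cv2.copyMakeBorder(b,0,84,0,0,0)]))
E
```

```text
t 20.3 pos [664.6  67.3 128.3] rpy [-3.141e+00  1.000e-03  7.670e-01] spin -0.0 xyz now [0.006 0.012 1.229] xyz after spin [0.005 0.011 1.229] w 91.6 F [0.4 0.5 0.3] 0.0
```

View pics/s4.png

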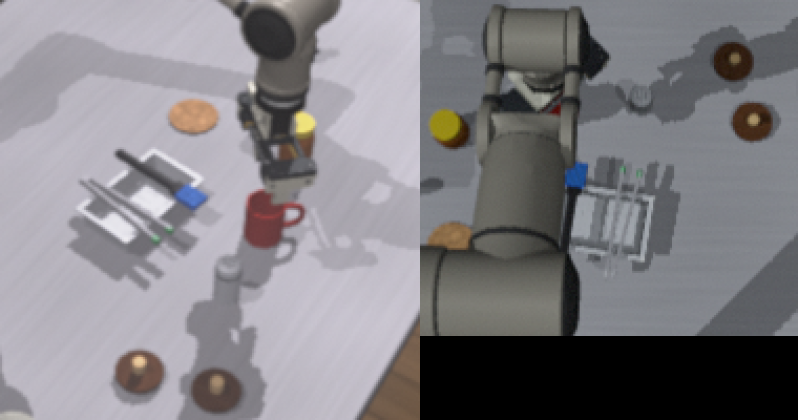

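The brush and tongs both lie across the pan, and the open gripper is centred above the mug. I'll lower over the mug.

Call:
jog_arm(
  targets=[
    {"xyz":[0.005,0.01,0.2],"spin":0},
    {"xyz":[0,0,0.3],"spin":0},
    {"xyz":[0,0,0.25],"spin":0},
    {"xyz":[0,0,0.2],"spin":0},
    {"xyz":[0,0,0.15],"spin":0},
    {"xyz":[0,0,0.1],"spin":0},
    {"xyz":[0,0,0.03],"spin":0},
    {"xyz":[0,0,0],"spin":0},
    {"xyz":[0,0,0],"spin":0},
    {"xyz":[0,0,0],"spin":0},
  ],
)

```text
time: 21.65
tool_pos: [666.2, 67.3, 30.2]
tcp_rot: [3.141, -0.001, 0.767]
contact_force: [-0.5, 1.0, -0.8]
grip_width: 91.7
finger_force: 0.0
```

Call:
jog_arm(
  targets=[
    {"xyz":[0,0,0],"spin":0},
    {"xyz":[0,0,0],"spin":0},
    {"xyz":[0,0,0],"spin":0},
    {"xyz":[0,0,0],"spin":0},
    {"xyz":[0,0,0],"spin":0},
    {"xyz":[0,0,0],"spin":0},
    {"xyz":[0,0,0],"spin":0},
    {"xyz":[0,0,0],"spin":0},
    {"xyz":[0,0,0],"spin":0},
    {"xyz":[0,0,0],"spin":0},
  ],
  gripper=0,
)

```text
time: 22.9
tool_pos: [665.9, 67.3, 29.7]
tcp_rot: [-3.142, 0.0, 0.767]
contact_force: [-2.4, 1.3, 2.0]
grip_width: 63.7
finger_force: 30.0
```

```bash
python3 go.py 412.2 257.4 130 0.767
```

```text
t 22.9 pos [665.9  67.3  29.7] rpy [-3.142  0.     0.767] spin -0.0 xyz now [-0.635 -3.911 -1.253] xyz after spin [-0.635 -3.912 -1.253] w 63.7 F [-2.4  1.3  2. ] 30.0
```

Call:
jog_arm(
  targets=[
    {"xyz":[0,0,-0.15],"spin":0},
    {"xyz":[0,0,-0.3],"spin":0},
    {"xyz":[0,0,-0.4],"spin":0},
    {"xyz":[0,0,-0.4],"spin":0},
    {"xyz":[-0.06,-0.3,0],"spin":0},
    {"xyz":[-0.08,-0.5,0],"spin":0},
    {"xyz":[-0.08,-0.5,0],"spin":0},
    {"xyz":[-0.08,-0.5,0],"spin":0},
    {"xyz":[-0.08,-0.5,0],"spin":0},
    {"xyz":[-0.08,-0.5,0],"spin":0},
  ],
)

```text
time: 24.15
tool_pos: [483.7, 203.6, 130.6]
tcp_rot: [3.14, -0.002, 0.767]
contact_force: [0.7, 1.2, -2.0]
grip_width: 64.3
finger_force: 30.0
```

Call:
jog_arm(
  targets=[
    {"xyz":[-0.08,-0.5,0],"spin":0},
    {"xyz":[-0.06,-0.4,0],"spin":0},
    {"xyz":[-0.03,-0.2,0],"spin":0},
    {"xyz":[0,0,0],"spin":0},
    {"xyz":[0,0,0],"spin":0},
    {"xyz":[0,0,0],"spin":0},
    {"xyz":[0,0,0],"spin":0},
    {"xyz":[0,0,0],"spin":0},
    {"xyz":[0,0,0],"spin":0},
    {"xyz":[0,0,0],"spin":0},
  ],
)

```text
time: 25.4
tool_pos: [413.2, 257.0, 129.7]
tcp_rot: [3.142, 0.0, 0.767]
contact_force: [0.3, -0.0, -2.2]
grip_width: 64.5
finger_force: 30.0
```

```bash
python3 go.py 412.2 257.4 37 0.767
```

```text
t 25.4 pos [413.2 257.  129.7] rpy [3.142 0.    0.767] spin -0.0 xyz now [-0.005 -0.012  1.159] xyz after spin [-0.005 -0.012  1.159] w 64.5 F [ 0.3 -0.  -2.2] 30.0
```

Call:
jog_arm(
  targets=[
    {"xyz":[0,0,0.2],"spin":0},
    {"xyz":[0,0,0.3],"spin":0},
    {"xyz":[0,0,0.3],"spin":0},
    {"xyz":[0,0,0.2],"spin":0},
    {"xyz":[0,0,0.1],"spin":0},
    {"xyz":[0,0,0.06],"spin":0},
    {"xyz":[0,0,0.01],"spin":0},
    {"xyz":[0,0,0],"spin":0},
    {"xyz":[0,0,0],"spin":0},
    {"xyz":[0,0,0],"spin":0},
  ],
)

```text
time: 26.65
tool_pos: [413.3, 257.1, 36.4]
tcp_rot: [3.141, -0.0, 0.767]
contact_force: [0.0, 1.1, -1.4]
grip_width: 64.4
finger_force: 30.0
```

Call:
jog_arm(
  targets=[
    {"xyz":[0,0,0.01],"spin":0},
    {"xyz":[0,0,0],"spin":0},
    {"xyz":[0,0,0],"spin":0},
    {"xyz":[0,0,0],"spin":0},
    {"xyz":[0,0,0],"spin":0},
    {"xyz":[0,0,0],"spin":0},
    {"xyz":[0,0,-0.2],"spin":0},
    {"xyz":[0,0,-0.4],"spin":0},
    {"xyz":[0,0,-0.5],"spin":0},
    {"xyz":[0,0,-0.4],"spin":0},
  ],
  gripper=100,
)

```text
time: 27.9
tool_pos: [413.3, 257.1, 156.8]
tcp_rot: [3.141, -0.001, 0.767]
contact_force: [-0.0, -0.3, 0.7]
grip_width: 91.5
finger_force: 0.0
```

```bash
python3 go.py 680 -77.5 150 0
```

```text
t 27.9 pos [413.3 257.1 156.8] rpy [ 3.141e+00 -1.000e-03  7.670e-01] spin 7.67 xyz now [-0.501  5.325  0.087] xyz after spin [3.334 4.182 0.085] w 91.5 F [-0.  -0.3  0.7] 0.0
```

Call:
jog_arm(
  targets=[
    {"xyz":[0,0,0],"spin":0.9},
    {"xyz":[0,0,0],"spin":0.9},
    {"xyz":[0,0,0],"spin":0.9},
    {"xyz":[0,0,0],"spin":0.9},
    {"xyz":[0,0,0],"spin":0.9},
    {"xyz":[0,0,0],"spin":0.9},
    {"xyz":[0,0,0],"spin":0.9},
    {"xyz":[0,0,0],"spin":0.9},
    {"xyz":[0,0,0],"spin":0.47},
    {"xyz":[0.2,0.25,0],"spin":0},
  ],
  gripper=80,
)

```text
time: 29.15
tool_pos: [428.6, 237.6, 155.3]
tcp_rot: [-3.141, 0.0, 0.001]
contact_force: [-0.0, -0.3, -0.1]
grip_width: 73.5
finger_force: 0.0
```

Call:
jog_arm(
  targets=[
    {"xyz":[0.4,0.5,0],"spin":0},
    {"xyz":[0.4,0.5,0],"spin":0},
    {"xyz":[0.4,0.5,0],"spin":0},
    {"xyz":[0.4,0.5,0],"spin":0},
    {"xyz":[0.4,0.5,0],"spin":0},
    {"xyz":[0.4,0.5,0],"spin":0},
    {"xyz":[0.4,0.5,0],"spin":0},
    {"xyz":[0.3,0.4,0],"spin":0},
    {"xyz":[0,0,0],"spin":0},
    {"xyz":[0,0,0],"spin":0},
  ],
)

```text
time: 30.4
tool_pos: [676.5, -74.5, 154.8]
tcp_rot: [-3.141, 0.001, -0.0]
contact_force: [-0.2, 0.5, -0.4]
grip_width: 73.7
finger_force: 0.0
```

```bash
python3 go.py 680 -77.5 30 0;  python3 - <<'E'
from h import *
for n in ("scene","top"): cv2.imwrite(f"pics/{n}5f.png",bot.capture(n))
S=cv2.imread("pics/scene5f.png")[80:280,190:390]; T=cv2.imread("pics/top5f.png")[130:260,140:270]
a=cv2.resize(S,(400,400),interpolation=3);b=cv2.resize(T,(400,400),interpolation=3)
cv2.imwrite("pics/s5.png",np.hstack([a,b]))
E
```

```text
t 30.4 pos [676.5 -74.5 154.8] rpy [-3.141e+00  1.000e-03 -0.000e+00] spin -0.0 xyz now [0.046 0.038 1.56 ] xyz after spin [0.043 0.037 1.56 ] w 73.7 F [-0.2  0.5 -0.4] 0.0
```

View pics/s5.png

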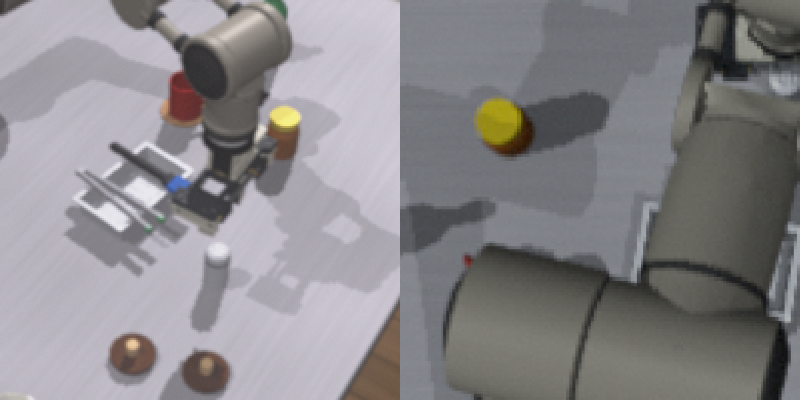

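The mug stands on the coaster, and the gripper is above and behind the shaker in this view, as it should be at z=155. I'll lower over the shaker and grasp it.

Call:
jog_arm(
  targets=[
    {"xyz":[0.045,0.037,0.2],"spin":0},
    {"xyz":[0,0,0.3],"spin":0},
    {"xyz":[0,0,0.3],"spin":0},
    {"xyz":[0,0,0.25],"spin":0},
    {"xyz":[0,0,0.2],"spin":0},
    {"xyz":[0,0,0.15],"spin":0},
    {"xyz":[0,0,0.1],"spin":0},
    {"xyz":[0,0,0.04],"spin":0},
    {"xyz":[0,0,0],"spin":0},
    {"xyz":[0,0,0],"spin":0},
  ],
)

```text
time: 31.75
tool_pos: [681.1, -78.1, 32.8]
tcp_rot: [3.141, -0.001, -0.0]
contact_force: [0.5, -0.5, 0.0]
grip_width: 73.4
finger_force: 0.0
```

Call:
jog_arm(
  targets=[
    {"xyz":[0,0,0],"spin":0},
    {"xyz":[0,0,0],"spin":0},
    {"xyz":[0,0,0],"spin":0},
    {"xyz":[0,0,0],"spin":0},
    {"xyz":[0,0,0],"spin":0},
    {"xyz":[0,0,0],"spin":0},
    {"xyz":[0,0,0],"spin":0},
    {"xyz":[0,0,0],"spin":0},
    {"xyz":[0,0,0],"spin":0},
    {"xyz":[0,0,0],"spin":0},
  ],
  gripper=0,
)

```text
time: 33.0
tool_pos: [680.7, -77.9, 32.2]
tcp_rot: [-3.142, -0.0, -0.0]
contact_force: [-0.3, 2.1, 1.4]
grip_width: 41.7
finger_force: 30.0
```

```bash
python3 go.py 516.7 259.6 130 0
```

```text
t 33.0 pos [680.7 -77.9  32.2] rpy [-3.142 -0.    -0.   ] spin -0.0 xyz now [-2.051 -4.219 -1.222] xyz after spin [-2.051 -4.219 -1.222] w 41.7 F [-0.3  2.1  1.4] 30.0
```

Call:
jog_arm(
  targets=[
    {"xyz":[0,0,-0.15],"spin":0},
    {"xyz":[0,0,-0.35],"spin":0},
    {"xyz":[0,0,-0.5],"spin":0},
    {"xyz":[0,0,-0.5],"spin":0},
    {"xyz":[-0.15,-0.3,0],"spin":0},
    {"xyz":[-0.24,-0.5,0],"spin":0},
    {"xyz":[-0.24,-0.5,0],"spin":0},
    {"xyz":[-0.24,-0.5,0],"spin":0},
    {"xyz":[-0.24,-0.5,0],"spin":0},
    {"xyz":[-0.24,-0.5,0],"spin":0},
  ],
)

```text
time: 34.25
tool_pos: [572.2, 146.9, 152.9]
tcp_rot: [3.141, -0.001, -0.0]
contact_force: [-0.0, -0.2, -2.2]
grip_width: 41.3
finger_force: 30.0
```

Call:
jog_arm(
  targets=[
    {"xyz":[-0.24,-0.5,0],"spin":0},
    {"xyz":[-0.24,-0.5,0],"spin":0},
    {"xyz":[-0.15,-0.3,0],"spin":0},
    {"xyz":[-0.07,-0.12,0],"spin":0},
    {"xyz":[0,0,0],"spin":0},
    {"xyz":[0,0,0],"spin":0},
    {"xyz":[0,0,0.3],"spin":0},
    {"xyz":[0,0,0.3],"spin":0},
    {"xyz":[0,0,0],"spin":0},
    {"xyz":[0,0,0],"spin":0},
  ],
)

```text
time: 35.5
tool_pos: [517.7, 259.2, 105.0]
tcp_rot: [-3.141, -0.001, -0.001]
contact_force: [1.1, 0.4, -0.5]
grip_width: 41.3
finger_force: 30.0
```

```bash
python3 go.py 516.7 259.6 33 0
```

```text
t 35.5 pos [517.7 259.2 105. ] rpy [-3.141e+00 -1.000e-03 -1.000e-03] spin -0.01 xyz now [-0.013 -0.005  0.899] xyz after spin [-0.012 -0.005  0.899] w 41.3 F [ 1.1  0.4 -0.5] 30.0
```

Call:
jog_arm(
  targets=[
    {"xyz":[-0.01,0,0.2],"spin":0},
    {"xyz":[0,0,0.25],"spin":0},
    {"xyz":[0,0,0.2],"spin":0},
    {"xyz":[0,0,0.12],"spin":0},
    {"xyz":[0,0,0.08],"spin":0},
    {"xyz":[0,0,0.04],"spin":0},
    {"xyz":[0,0,0],"spin":0},
    {"xyz":[0,0,0],"spin":0},
    {"xyz":[0,0,0],"spin":0},
    {"xyz":[0,0,0],"spin":0},
  ],
)

```text
time: 36.75
tool_pos: [516.1, 259.7, 33.1]
tcp_rot: [-3.142, -0.0, -0.0]
contact_force: [0.0, -0.0, -1.0]
grip_width: 41.4
finger_force: 30.0
```

Call:
jog_arm(
  targets=[
    {"xyz":[0,0,0.01],"spin":0},
    {"xyz":[0,0,0],"spin":0},
    {"xyz":[0,0,0],"spin":0},
    {"xyz":[0,0,0],"spin":0},
    {"xyz":[0,0,0],"spin":0},
    {"xyz":[0,0,0],"spin":0},
    {"xyz":[0,0,-0.2],"spin":0},
    {"xyz":[0,0,-0.4],"spin":0},
    {"xyz":[0,0,-0.5],"spin":0},
    {"xyz":[0,0,-0.4],"spin":0},
  ],
  gripper=75,
)

```text
time: 38.0
tool_pos: [516.4, 259.8, 155.0]
tcp_rot: [-3.141, -0.002, -0.0]
contact_force: [0.7, -0.6, 0.8]
grip_width: 68.5
finger_force: 0.0
```

```bash
python3 go.py 647.8 -278.4 130 0
```

```text
t 38.0 pos [516.4 259.8 155. ] rpy [-3.141e+00 -2.000e-03 -0.000e+00] spin -0.0 xyz now [1.643 6.727 0.312] xyz after spin [1.643 6.727 0.313] w 68.5 F [ 0.7 -0.6  0.8] 0.0
```

Call:
jog_arm(
  targets=[
    {"xyz":[0.06,0.25,0],"spin":0},
    {"xyz":[0.12,0.5,0],"spin":0},
    {"xyz":[0.12,0.5,0],"spin":0},
    {"xyz":[0.12,0.5,0],"spin":0},
    {"xyz":[0.12,0.5,0],"spin":0},
    {"xyz":[0.12,0.5,0],"spin":0},
    {"xyz":[0.12,0.5,0],"spin":0},
    {"xyz":[0.12,0.5,0],"spin":0},
    {"xyz":[0.12,0.5,0],"spin":0},
    {"xyz":[0.12,0.5,0],"spin":0},
  ],
  gripper=50,
)

```text
time: 39.25
tool_pos: [606.5, -122.5, 151.6]
tcp_rot: [-3.141, 0.001, -0.001]
contact_force: [0.4, -0.1, 0.1]
grip_width: 45.9
finger_force: 0.0
```

Call:
jog_arm(
  targets=[
    {"xyz":[0.12,0.5,0],"spin":0},
    {"xyz":[0.12,0.5,0],"spin":0},
    {"xyz":[0.12,0.5,0],"spin":0},
    {"xyz":[0.12,0.3,0],"spin":0},
    {"xyz":[0.1,0.15,0],"spin":0},
    {"xyz":[0,0,0],"spin":0},
    {"xyz":[0,0,0.2],"spin":0},
    {"xyz":[0,0,0.4],"spin":0},
    {"xyz":[0,0,0.3],"spin":0},
    {"xyz":[0,0,0],"spin":0},
  ],
)

```text
time: 40.5
tool_pos: [651.5, -274.7, 76.9]
tcp_rot: [-3.139, 0.006, 0.001]
contact_force: [-0.1, -0.1, 0.5]
grip_width: 45.7
finger_force: 0.0
```

```bash
python3 go.py 647.8 -278.4 17 0;  python3 - <<'E'
from h import *
for n in ("scene","top"): cv2.imwrite(f"pics/{n}6f.png",bot.capture(n))
S=cv2.imread("pics/scene6f.png")[200:300,210:310]; T=cv2.imread("pics/top6f.png")[130:260,140:270]
a=cv2.resize(S,(400,400),interpolation=3);b=cv2.resize(T,(400,400),interpolation=3)
cv2.imwrite("pics/s6.png",np.hstack([a,b]))
E
```

```text
t 40.5 pos [ 651.5 -274.7   76.9] rpy [-3.139e+00  6.000e-03  1.000e-03] spin 0.01 xyz now [-0.042  0.049  0.749] xyz after spin [-0.047  0.046  0.749] w 45.7 F [-0.1 -0.1  0.5] 0.0
```

View pics/s6.png

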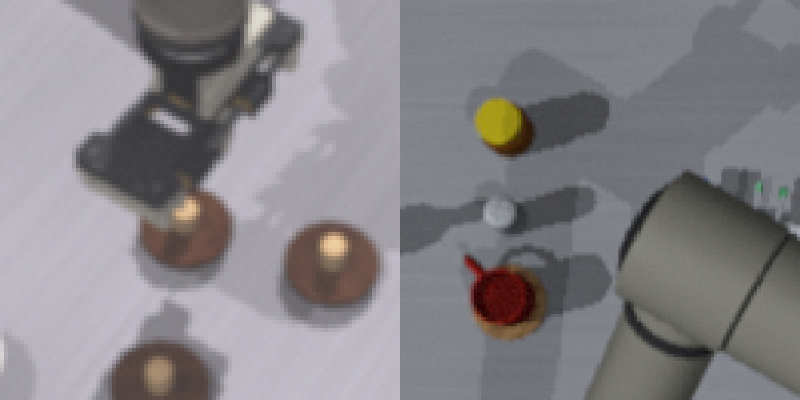

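Jar, shaker and mug stand in line, with the mug inside the coaster, and the fingers are over the nearest lid's knob. I'll measure the mug exactly and check the lid position again.

Run:
```python
from h import *
for n in("top","scene"):
    im=cv2.imread(f"pics/{n}6f.png")
    k=4
    big=cv2.resize(im,None,fx=k,fy=k,interpolation=cv2.INTER_CUBIC)
    m=mask(big,(0,110,40),(5,255,255))|mask(big,(170,110,40),(180,255,255))
    m=cv2.morphologyEx(m,cv2.MORPH_CLOSE,np.ones((9,9)))
    m=cv2.morphologyEx(m,cv2.MORPH_OPEN,cv2.getStructuringElement(2,(33,33)))
    for c,s,l in blobs(m,1000):
        c=(c+.5)/k-.5
        P=on(n,c,42)[0]
        if np.hypot(P[0]-412,P[1]-257)<60:
            print(n,"mug",P,np.array(s)/k)
    m=mask(big,(8,80,120),(20,255,255))
    for c,s,l in blobs(m,1000):
        c=(c+.5)/k-.5; print("  cork",c,on(n,c,5),on(n,c,36))
    m=mask(big,(24,150,110),(34,255,255))
    for c,s,l in blobs(m,1000):
        c=(c+.5)/k-.5; print("  jar",c,on(n,c,85))
print("expected px of TCP mug axis", pix("top",[[413.3,257.1,80]]),pix("scene",[[413.3,257.1,80]]))
print("shaker: top",on("top",[140-.5+99.5/400*130,130-.5+210.5*130/400],80))
```

```text
top mug [415.86504513 259.50093547] [ 163.25  217.25   20.5    18.25 1150.5 ]
  cork [144.8875  80.045 ] [[995.72169072 404.34613066]] [[982.64327533 395.25747052]]
  cork [197.2075  80.93  ] [[992.42948338 194.77152837]] [[979.41493491 189.74849386]]
  cork [224.1175  75.2775] [[1016.91002046   88.74308595]] [[1003.42056378   85.77694167]]
  cork [251.455  80.6  ] [[995.61919792 -19.95647079]] [[982.54277083 -20.81390677]]
  cork [274.7025  81.2125] [[ 994.24112762 -111.77931974]] [[ 981.1914343  -110.85544575]]
  cork [332.9575  82.6725] [[ 992.19213619 -342.31056516]] [[ 979.18219211 -336.91451883]]
  cork [297.07    79.6475] [[1002.17904164 -200.16706749]] [[ 988.97535739 -197.5285225 ]]
  cork [378.2075  84.005 ] [[ 990.86209605 -522.99763642]] [[ 977.87795398 -514.0963658 ]]
  cork [408.6925  82.725 ] [[ 999.73724155 -646.66408192]] [[ 986.5809268  -635.36375405]]
  cork [435.73    83.5325] [[ 999.83923717 -757.43887982]] [[ 986.68094377 -743.98958517]]
  cork [458.    85.11] [[ 996.34113471 -849.63085323]] [[ 983.25070247 -834.39308781]]
  cork [501.4675  91.93  ] [[  974.2297
[... 867 characters left out ...]
 [[1111.25010666  410.56137499]]
  cork [490.3475 223.495 ] [[1232.27159895  261.9653135 ]] [[1228.95398807  230.93531675]]
  cork [430.8    304.5375] [[1165.014651  -137.8120907]] [[1163.43007095 -158.54089795]]
  cork [480.3825 325.6025] [[1310.02762422 -125.19217733]] [[1304.7064495  -146.24616584]]
  cork [ 30.625  361.4675] [[ 326.93922854 -902.03151781]] [[ 346.94960019 -903.06844391]]
  cork [463.855 348.305] [[1290.72139559 -216.86170284]] [[1285.8976905 -235.553614 ]]
  cork [453.42  372.305] [[1288.30219614 -297.33240259]] [[1283.54082733 -313.95080004]]
expected px of TCP mug axis [[171.15661336 226.04602314]] [[282.4467875  119.83901535]]
shaker: top [[515.01124801 258.66266512]]
```

Call:
jog_arm(
  targets=[
    {"xyz":[-0.045,0.045,0],"spin":0},
    {"xyz":[0,0,0.2],"spin":0},
    {"xyz":[0,0,0.25],"spin":0},
    {"xyz":[0,0,0.15],"spin":0},
    {"xyz":[0,0,0.1],"spin":0},
    {"xyz":[0,0,0.03],"spin":0},
    {"xyz":[0,0,0],"spin":0},
    {"xyz":[0,0,0],"spin":0},
    {"xyz":[0,0,0],"spin":0},
    {"xyz":[0,0,0],"spin":0},
  ],
)

```text
time: 41.85
tool_pos: [650.0, -280.1, 22.1]
tcp_rot: [3.141, -0.0, -0.0]
contact_force: [-0.1, 0.3, -0.1]
grip_width: 45.7
finger_force: 0.0
```

```bash
python3 go.py 647.8 -278.4 17 0
```

```text
t 41.85 pos [ 650.  -280.1   22.1] rpy [ 3.141 -0.    -0.   ] spin -0.0 xyz now [-0.027 -0.021  0.063] xyz after spin [-0.027 -0.021  0.063] w 45.7 F [-0.1  0.3 -0.1] 0.0
```

Call:
jog_arm(
  targets=[
    {"xyz":[-0.025,-0.02,0.04],"spin":0},
    {"xyz":[0,0,0.02],"spin":0},
    {"xyz":[0,0,0],"spin":0},
    {"xyz":[0,0,0],"spin":0},
    {"xyz":[0,0,0],"spin":0},
    {"xyz":[0,0,0],"spin":0},
    {"xyz":[0,0,0],"spin":0},
    {"xyz":[0,0,0],"spin":0},
    {"xyz":[0,0,0],"spin":0},
    {"xyz":[0,0,0],"spin":0},
  ],
)

```text
time: 43.1
tool_pos: [647.9, -278.4, 17.0]
tcp_rot: [3.142, -0.0, -0.0]
contact_force: [0.0, -0.3, -0.3]
grip_width: 46.4
finger_force: 0.0
```

Call:
jog_arm(
  targets=[
    {"xyz":[0,0,0],"spin":0},
    {"xyz":[0,0,0],"spin":0},
    {"xyz":[0,0,0],"spin":0},
    {"xyz":[0,0,0],"spin":0},
    {"xyz":[0,0,0],"spin":0},
    {"xyz":[0,0,0],"spin":0},
    {"xyz":[0,0,0],"spin":0},
    {"xyz":[0,0,0],"spin":0},
    {"xyz":[0,0,-0.1],"spin":0},
    {"xyz":[0,0,-0.1],"spin":0},
  ],
  gripper=0,
)

```text
time: 44.35
tool_pos: [648.0, -278.5, 33.6]
tcp_rot: [3.141, -0.0, -0.0]
contact_force: [0.4, -0.4, -0.0]
grip_width: 19.4
finger_force: 30.0
```

```bash
python3 go.py 414 257.6 190 0
```

```text
t 44.35 pos [ 648.  -278.5   33.6] rpy [ 3.141 -0.    -0.   ] spin -0.0 xyz now [-2.926 -6.7   -1.956] xyz after spin [-2.924 -6.701 -1.955] w 19.4 F [ 0.4 -0.4 -0. ] 30.0
```

Call:
jog_arm(
  targets=[
    {"xyz":[0,0,-0.35],"spin":0},
    {"xyz":[0,0,-0.5],"spin":0},
    {"xyz":[0,0,-0.5],"spin":0},
    {"xyz":[0,0,-0.4],"spin":0},
    {"xyz":[-0.1,-0.3,0],"spin":0},
    {"xyz":[-0.2,-0.5,0],"spin":0},
    {"xyz":[-0.2,-0.5,0],"spin":0},
    {"xyz":[-0.2,-0.5,0],"spin":0},
    {"xyz":[-0.2,-0.5,0],"spin":0},
    {"xyz":[-0.2,-0.5,0],"spin":0},
  ],
)

```text
time: 45.6
tool_pos: [559.4, -53.2, 173.9]
tcp_rot: [3.141, -0.001, -0.0]
contact_force: [0.6, 0.1, -0.7]
grip_width: 19.2
finger_force: 30.0
```

Call:
jog_arm(
  targets=[
    {"xyz":[-0.2,-0.5,0],"spin":0},
    {"xyz":[-0.2,-0.5,0],"spin":0},
    {"xyz":[-0.25,-0.5,0],"spin":0},
    {"xyz":[-0.25,-0.5,0],"spin":0},
    {"xyz":[-0.25,-0.5,0],"spin":0},
    {"xyz":[-0.25,-0.5,0],"spin":0},
    {"xyz":[-0.2,-0.5,0],"spin":0},
    {"xyz":[-0.1,-0.3,0],"spin":0},
    {"xyz":[0,0,0],"spin":0},
    {"xyz":[0,0,0],"spin":0},
  ],
)

```text
time: 46.85
tool_pos: [424.3, 249.1, 173.3]
tcp_rot: [3.141, -0.001, -0.0]
contact_force: [-0.0, -0.4, -0.2]
grip_width: 19.0
finger_force: 30.0
```

```bash
python3 go.py 414 257.6 93 0
```

```text
t 46.85 pos [424.3 249.1 173.3] rpy [ 3.141e+00 -1.000e-03 -0.000e+00] spin -0.0 xyz now [-0.129 -0.106  1.004] xyz after spin [-0.129 -0.106  1.004] w 19.0 F [-0.  -0.4 -0.2] 30.0
```

Call:
jog_arm(
  targets=[
    {"xyz":[-0.13,-0.105,0],"spin":0},
    {"xyz":[0,0,0],"spin":0},
    {"xyz":[0,0,0.2],"spin":0},
    {"xyz":[0,0,0.3],"spin":0},
    {"xyz":[0,0,0.2],"spin":0},
    {"xyz":[0,0,0.1],"spin":0},
    {"xyz":[0,0,0],"spin":0},
    {"xyz":[0,0,0],"spin":0},
    {"xyz":[0,0,0],"spin":0},
    {"xyz":[0,0,0],"spin":0},
  ],
)

```text
time: 48.1
tool_pos: [413.8, 258.1, 109.3]
tcp_rot: [-3.141, -0.001, -0.0]
contact_force: [-0.6, -0.3, -0.8]
grip_width: 19.2
finger_force: 30.0
```

```bash
python3 go.py 414 257.6 91 0
python3 - <<'E'
from h import *
S=bot.capture("scene"); cv2.imwrite("pics/scene7f.png",S)
cv2.imwrite("pics/s7.png",cv2.resize(S[70:190,230:360],(650,600),interpolation=3))
E
```

```text
t 48.1 pos [413.8 258.1 109.3] rpy [-3.141e+00 -1.000e-03 -0.000e+00] spin -0.0 xyz now [0.003 0.007 0.229] xyz after spin [0.003 0.007 0.229] w 19.2 F [-0.6 -0.3 -0.8] 30.0
```

View pics/s7.png

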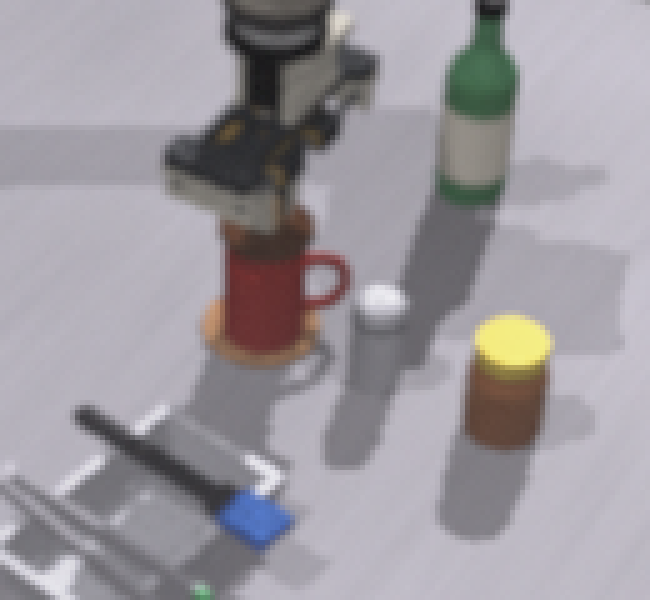

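The lid (columns 220–312) hangs centred above the mug (223–303), with the shaker between mug and jar. I'll lower slowly.

Call:
jog_arm(
  targets=[
    {"xyz":[0,0,0.04],"spin":0},
    {"xyz":[0,0,0.04],"spin":0},
    {"xyz":[0,0,0.04],"spin":0},
    {"xyz":[0,0,0.03],"spin":0},
    {"xyz":[0,0,0.03],"spin":0},
    {"xyz":[0,0,0.02],"spin":0},
    {"xyz":[0,0,0.02],"spin":0},
    {"xyz":[0,0,0],"spin":0},
    {"xyz":[0,0,0],"spin":0},
    {"xyz":[0,0,0],"spin":0},
  ],
)

```text
time: 49.4
tool_pos: [413.6, 258.1, 91.4]
tcp_rot: [3.142, -0.0, -0.0]
contact_force: [-0.3, 0.4, -1.8]
grip_width: 19.2
finger_force: 30.0
```

```bash
python3 go.py 414 257.6 91 0
```

```text
t 49.4 pos [413.6 258.1  91.4] rpy [ 3.142 -0.    -0.   ] spin -0.0 xyz now [0.005 0.006 0.005] xyz after spin [0.005 0.006 0.005] w 19.2 F [-0.3  0.4 -1.8] 30.0
```

Call:
jog_arm(
  targets=[
    {"xyz":[0,0,0.005],"spin":0},
    {"xyz":[0,0,0],"spin":0},
    {"xyz":[0,0,0],"spin":0},
    {"xyz":[0,0,0],"spin":0},
    {"xyz":[0,0,0],"spin":0},
    {"xyz":[0,0,0],"spin":0},
    {"xyz":[0,0,-0.2],"spin":0},
    {"xyz":[0,0,-0.4],"spin":0},
    {"xyz":[0,0,-0.5],"spin":0},
    {"xyz":[0,0,-0.5],"spin":0},
  ],
  gripper=50,
)

```text
time: 50.65
tool_pos: [413.4, 258.0, 220.1]
tcp_rot: [3.141, 0.0, -0.0]
contact_force: [0.6, -0.1, 0.6]
grip_width: 45.7
finger_force: 0.0
```

Call:
jog_arm(
  targets=[
    {"xyz":[0,0.3,-0.2],"spin":0},
    {"xyz":[0,0.5,0],"spin":0},
    {"xyz":[0,0.6,0],"spin":0},
    {"xyz":[0,0.6,0],"spin":0},
    {"xyz":[0,0.6,0],"spin":0},
    {"xyz":[0,0.6,0],"spin":0},
    {"xyz":[0,0.6,0],"spin":0},
    {"xyz":[0,0.6,0],"spin":0},
    {"xyz":[0,0.6,0],"spin":0},
    {"xyz":[0,0.6,0],"spin":0},
  ],
)

```text
time: 51.9
tool_pos: [413.2, -191.5, 235.1]
tcp_rot: [3.141, -0.0, -0.0]
contact_force: [0.9, 0.5, -0.6]
grip_width: 45.7
finger_force: 0.0
```

Call:
jog_arm(
  targets=[
    {"xyz":[0,0.6,0],"spin":0},
    {"xyz":[0,0.6,0],"spin":0},
    {"xyz":[0,0.6,0],"spin":0},
    {"xyz":[0,0.5,0],"spin":0},
    {"xyz":[0,0.3,0],"spin":0},
    {"xyz":[0,0.1,0],"spin":0},
    {"xyz":[0,0,0],"spin":0},
    {"xyz":[0,0,0],"spin":0},
    {"xyz":[0,0,0],"spin":0},
    {"xyz":[0,0,0],"spin":0},
  ],
)

```text
time: 53.15
tool_pos: [413.6, -405.4, 235.2]
tcp_rot: [3.141, -0.0, 0.0]
contact_force: [-0.1, 0.7, -0.9]
grip_width: 45.7
finger_force: 0.0
```

Run:
```python
from h import *
for n in ("scene","top"): cv2.imwrite(f"pics/{n}8f.png",bot.capture(n))
S=cv2.imread("pics/scene8f.png")[80:240,210:350]; T=cv2.imread("pics/top8f.png")[140:260,150:280]
cv2.imwrite("pics/s8.png",np.hstack([cv2.resize(S,(385,440),interpolation=3),cv2.resize(T,(415,440),interpolation=3)]))
```

```text
(no output)
```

View pics/s8.png

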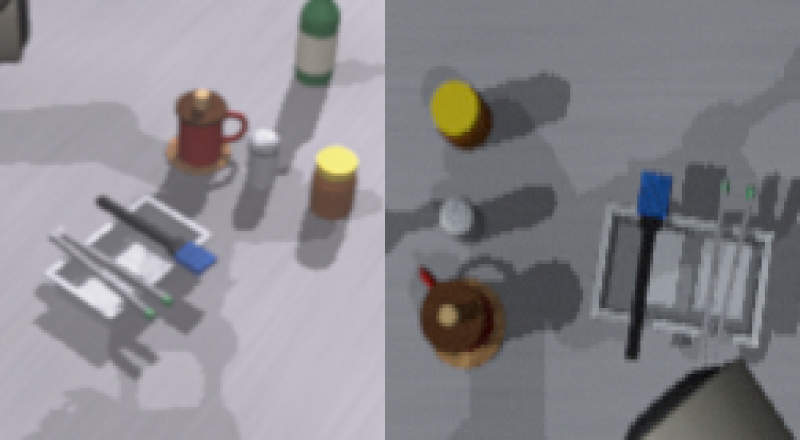

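Run:
```python
from h import *
T=lambda *p:[((a-385+.5)*130/415-.5+150,(b+.5)*120/440-.5+140) for a,b in p]
S=lambda *p:[((a+.5)*140/385-.5+210,(b+.5)*160/440-.5+80) for a,b in p]
a=-.14; ax=np.array([np.cos(a),np.sin(a)]); ay=np.array([-ax[1],ax[0]])
pan=dict(top=np.array([461.6,1.]),scene=np.array([464.8,1.7]))
def rel(n,lab,A,B):
    for P in(A,B,(A+B)/2): print(n,lab,[round(float((P-pan[n])@v),1) for v in(ax,ay)])
    d=A-B; print("  len",np.linalg.norm(d).round(1),"dyaw",round(float(np.arctan2(d[1],d[0])-a),3))
rel("top","brush",on("top",T((656,173)),54)[0],on("top",T((632,357)),54)[0])
rel("scene","brush",on("scene",S((215,259),(196,273)),54).mean(0),on("scene",S((98,200)),54)[0])
rel("scene","tongs",on("scene",S((172,299),(153,317)),54).mean(0),on("scene",S((52,233)),54)[0])
print("tongs tip top",[((on("top",T((725,184),(750,188)),54).mean(0)-pan["top"])@v).round(1) for v in(ax,ay)])
for n,p in(("top",T((448,316))),("scene",S((201,94)))): print(n,"knob",on(n,p,110))
im=cv2.imread("pics/top8f.png")
for c,s,l in blobs(mask(im,(0,70,20),(20,255,110))):
    if 160<c[0]<185 and 215<c[1]<240: print("lid blob",c,s,on("top",c,86))
print("shaker",on("top",T((457,214)),80),on("scene",S((264,140)),78))
```

```text
top brush [95.3, 46.9]
top brush [-90.5, 44.4]
top brush [2.4, 45.6]
  len 185.8 dyaw 0.014
scene brush [93.9, 38.8]
scene brush [-89.9, 38.6]
scene brush [2.0, 38.7]
  len 183.8 dyaw 0.001
scene tongs [99.5, -50.8]
scene tongs [-92.6, -46.3]
scene tongs [3.4, -48.5]
  len 192.2 dyaw -0.024
tongs tip top [np.float64(96.6), np.float64(-47.9)]
top knob [[412.19506844 257.05630266]]
scene knob [[414.2266919  256.05714818]]
lid blob [174.16 226.  ] [161, 214, 27, 24, 422] [[413.27268999 245.03597554]]
shaker [[514.71043724 257.28956093]] [[517.58246004 253.10235651]]
```

Everything is placed within tolerance: the brush is about 2 mm off along its length and within 6 mm across, the tongs within 4 mm, and the lid is centred and seated. The robot is clear, so I'm handing in.

```bash
python3 -c "
from plant import bot
print(bot.close_job())"
```

```text
the job is handed in; nothing more can be done
None
```

The basting station is laid out and handed in at about 53 s of the 128 s. My last camera measurements put every piece within its tolerance, but the hand-in gave no verdict.

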